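# Shut and bolt the file box

## Robot

A 6-joint arm with a two-finger parallel gripper is mounted at the origin on a cart in front of the work surface, level with it; the furniture and walls round the work are solid. World frame = base frame: x ahead of the robot, y to its left, z up, the work surface at z = 0. Lengths are in m, angles in rad, forces in N, time in s.
With the tool pointing down it reaches from about 0.3 to 0.75 m from the base axis. Payload 8.5 kg.
Tool frame: the origin (TCP) lies midway between the tips of the shut fingers; the grasp point (between the pads) lies 19 mm behind it; z points along the fingers, y is the direction in which the jaws open and shut (so a half turn about z gives the same grasp; the last joint's range is limited). The gripper opens to 85 mm and grips with 20 to 120 N. Pads are 22 mm wide; open, the fingers measure 114 mm over their backs; the gripper's body (76 mm by 85 mm) begins 54 mm behind the grasp point. The pads swing forward as they close: fully open they stand 13 mm farther back than shut.
Start: joints at [-1.361, 0.381, 1.297, -0, 1.464, -0.215], TCP at [0.227, -0.501, 0.231] pointing down, gripper open.
Joint ranges: [-3.11, 3.11], [-0.89, 2.33], [0.22, 2.48], [-1.42, 4.56], [0.17, 2.85], [-2.88, 2.88]. Speed limits (rad/s): [2.39, 2.39, 3.14, 3.14, 3.14, 3.14].

## Interface

Orientations are given as a unit quaternion [x, y, z, w].
In Python, from workcell import bot gives the robot as it stands. The module is installed in compiled form; this text tells all that it offers. Calls block until the motion is done:
- bot.move_to(position, orientation): joint-space move of the TCP to a pose.
- bot.servo_line(position, orientation=None, v=0.15, max_force=None): straight line of the TCP; orientation=None keeps the orientation; v is the mean speed in m/s. With max_force (N) it stops when the force on the tool has changed by that much, and returns True; else False.
- bot.move_j(angles): joint-space move.
- bot.set_gripper(opening, newtons=None): opening from 0.0 (shut) to 1.0 (fully open); newtons is the grip in N (None keeps the last); returns when the fingers have stopped.
- bot.dwell(seconds).
- bot.ik(position, orientation): joint angles nearest the present ones, or None.
- bot.get_state(): the state.
- bot.read_camera(name): name is "scene" or "side" or "wrist"; returns a dict with "image" (420x560x3 uint8, red, green, blue), "fov_y" (degrees; the focal length in pixels is half the picture's height over the tangent of half this angle, whatever the lens; pixels are square), "cx", "cy" (the principal point, pixels), "k1" (the pictures are not rectified: a ray, as slopes to the right and down, at radius r is drawn at 1 + k1 r^2 times it, then the intrinsics apply), "rvec" (rotation vector, rad) and "tvec" (3), from world to camera coordinates, as OpenCV has them; the wrist camera has in their place "hand_eye" (4x4, takes a point from camera to tool coordinates, whose origin is the TCP and whose axes are the flange's). Camera axes: x right, y down, z forward; pixel columns grow to the right and rows downward; lengths in m; the calibration is good to about 2 mm. A picture is of the moment at which its call begins: read the wrist's pose just before it. There is no depth.
A pose or a line that the arm cannot do raises bot.PlanningError and nothing moves.
- bot.hand_in(): hands the job in, once; it reports no verdict.
Trained networks look in a picture, given as the dict that the camera call returned (one of the last four; its "shot" number tells which), for a name from the list of things; names that differ only in an ending like _2 or _b are one class to them, and where a whole thing is asked for, a point or a joint stands for the part that bears it (a point fixed in the world has none). Each returns a list of dicts, best first, with "conf" (0 to 1); they miss things now and then, are a little off and sometimes report something else, mostly with a low value. They report only what shows in the picture. A call takes as long as a camera call.
- bot.search_frame(picture, target): "position" ([x, y, z] in m, in the coordinates of the camera as it stood for that picture, good to about 4 mm: the middle of the surface that is visible of it).
- bot.tip_of(picture, target): "position" ([x, y, z] in m, in the coordinates of the camera as it stood for that picture, good to about 4 mm: a listed point, or the origin of a listed thing).
The state is a dict: "clock": time; "qpos": joint angles; "joint_velocities": joint speeds; "tau": joint torques, N m; "tool_pos": TCP position; "tool_rot": TCP orientation; "force": force on the tool from outside, world axes, zero at the start; "ft_torque": the same for the moment, N m; "gripper_width": opening from 0.0 (shut) to 1.0 (fully open).
Only numpy, scipy, OpenCV 4.12 (cv2) and the standard library are available. Lean on these libraries where they do the work, as an engineer would, in place of code of your own. Each camera call takes 0.05 s, during which the arm holds its last target.

## Task

Shut and bolt the wooden file box without grasping anything: push its lid fully down with your fingertips, then press the long spring catch plate down with one fingertip and, keeping it down, push the bolt's upright tab with the other fingertip until the bolt is fully home through the staple on the lid. Let go so that the catch springs all the way up again and locks the bolt, and leave the small things standing round the box where they are.

Things in the scene. Friction and masses are not known exactly. Their poses are not given: they have to be found in the camera images.
- file_box: Low wooden box fixed to the bench, 180 (x) x 310 (y) x 70 mm high. Origin: on the bench; the box reaches from x = -95 to +85 mm and from y = -155 to +155 mm in its own frame. z is up, -x is its front (towards the robot, turned by up to 0.4 rad), +y is the way the bolt slides to lock. Its part y < +31 mm is a fixed flat deck, 70 mm high, that carries the lock; the part y > +31 mm is under the lid.
- lid (a joint): Hinge angle of the lid in rad: 0 = fully shut (top flush with the deck, 70 mm above the bench), larger = more open; starts 0.3 to 0.6. The lid is a wooden plate 179 (x) x 121 (y) x 8 mm, hinged along the box's far edge at (x = +85 mm, z = 66 mm) of the box. The hinge is stiff (friction 0.3 N m): the lid stays where it is left, and 1 to 3 N on lid_spot pushes it down.
- lid_spot (a point): A clear spot on the lid's top face, 120 mm from the hinge line and 55 mm from the lid's front edge, clear of the steel staple (10 mm long in y, 16 mm high over the lid) that stands 53 mm away from it towards the lock. At (x = -35, y = +103, z = 70) mm of the box when the lid is shut.
- bolt (a joint): Slide of the bolt in m: 0 = drawn back, 0.045 = fully home against its stop, its tip through the lid's staple. It grows as the bolt moves along the box's +y. Friction 1.5 N. It starts at 0 to 1 mm.
- bolt_tab (a point): Middle of the top edge of the bolt's upright steel tab, 126 mm above the bench. The tab is a plate 36 (x) x 8 (y) mm, 46 mm high, standing on the flat bolt bar (16 mm wide, top 81 mm above the bench; guide straps up to 84 mm); push it on its -y face. Between the tab and the lid a block stands on the bar up to 91 mm above the bench. Tab at (x = -55, y = -76) mm of the box when the bolt is drawn; it moves with the bolt.
- catch (a joint): How far the spring catch is pressed down, in m: 0 = up (locking), 0.010 = fully down. The spring takes about 3 N to start and 7 N fully down. From 0.007 on it frees the bolt; while it is up the bolt cannot move more than 2 mm. It can rise only with the bolt drawn back or fully home.
- catch_plate (a point): Middle of the top face of the catch's steel plate, which is 28 (x) x 120 (y) mm with five thin cross ribs and lies parallel to the bolt, 58 mm from the bolt's centre line on the far (+x) side. Top 100 mm above the bench when up, 90 mm when fully down; smooth enough for a fingertip to slide along it. Plate at (x = +3, y = -70) mm of the box; it moves only up and down.
- cork: Brown cork block, 45 x 70 x 30 mm, loose on the bench right of the box; origin at the centre of its underside. A bystander.
- cake: Dark round rosin cake, 43 mm across, 16 mm high, loose on the bench left of the box; origin at the centre of its underside. A bystander.
- wax: Yellow beeswax block, 30 x 50 x 22 mm, loose on the bench behind the box; origin at the centre of its underside. A bystander.

How it is judged:
By the outcome, as a careful person would: the job done as asked, in the order asked, and still so for the second after the job is handed in, with the robot touching nothing.
It also fails if it takes over 45 s, if anything falls off the work surface, if the arm or the gripper's body presses on something with over 40 N, if the wrist force passes 120 N, or if a joint passes its speed limit or range.

## Working session

There is one attempt and no reset: what is moved stays moved. The work goes in short steps, each a Python script; the robot and the scene stay as the last script left them, time stands still between calls to the robot, and variables do not carry over. Pictures are saved under pics/ and viewed, and the job is handed in when it is done.

```bash
ls; mkdir -p pics; cat > h.py <<'E'
import numpy as np, cv2
from scipy.spatial.transform import Rotation as R
from workcell import bot
def cam2world(d, p, st=None):
    p=np.asarray(p)
    if 'hand_eye' in d:
        T=np.array(d['hand_eye']); q=T[:3,:3]@p+T[:3,3]
        return R.from_quat(st['tool_rot']).apply(q)+np.array(st['tool_pos'])
    Rm=R.from_rotvec(np.array(d['rvec']).ravel()).as_matrix()
    return Rm.T@(p-np.array(d['tvec']).ravel())
def save(d,n): cv2.imwrite('pics/'+n,d['image'][:,:,::-1])
E
python3 - <<'E'
from h import *
st=bot.get_state(); print(st['clock'],st['tool_pos'],st['tool_rot'],st['gripper_width'])
for c in ['scene','side']:
    d=bot.read_camera(c); save(d,c+'0.png')
    for t in ['lid_spot','bolt_tab','catch_plate','file_box','cork','cake','wax']:
        r=bot.tip_of(d,t)
        for x in r[:2]: print(c,t,round(x['conf'],2),cam2world(d,x['position']).round(4))
print(bot.get_state()['clock'])
E
```

```text
pics
0.0 [ 0.22659787 -0.50082989  0.23070728] [ 9.77533543e-01  2.10778641e-01  8.95489411e-06 -7.32976132e-04] 0.9991387219123122
scene lid_spot 0.64 [0.4943 0.0797 0.1186]
scene bolt_tab 0.75 [ 0.466  -0.1013  0.1227]
scene catch_plate 0.51 [ 0.5263 -0.0948  0.1039]
scene file_box 0.68 [ 0.5188 -0.0265  0.0034]
scene cake 0.86 [0.4729 0.1962 0.0017]
scene wax 0.58 [ 0.6872 -0.1196 -0.    ]
side lid_spot 0.73 [0.4903 0.0773 0.1222]
side lid_spot 0.61 [ 0.529  -0.0936  0.0988]
side bolt_tab 0.58 [ 0.4743 -0.1049  0.1256]
side catch_plate 0.6 [ 0.5297 -0.0928  0.0989]
side cork 0.82 [ 5.610e-01 -2.361e-01 -2.000e-04]
side wax 0.59 [ 0.6935 -0.1154  0.0056]
0.8
```

View pics/scene0.png

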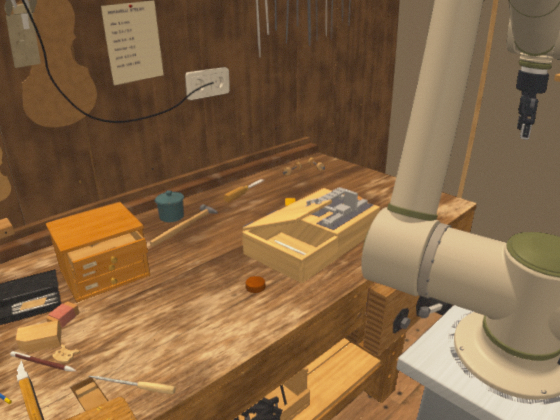

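View pics/side0.png

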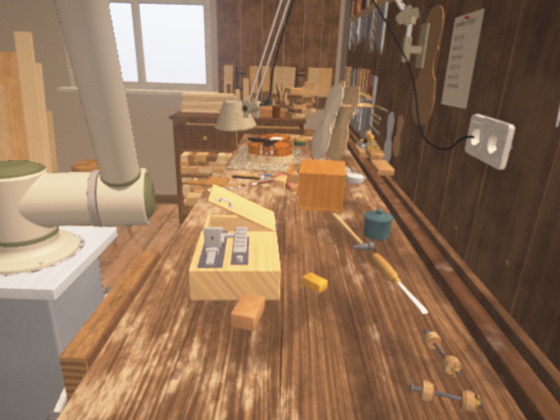

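```bash
cat >> h.py <<'E'
def ori(phi): # tool down, tool x axis at world angle phi
    return np.array([np.cos(phi/2),np.sin(phi/2),0,0])
E
python3 - <<'E'
from h import *
d=bot.read_camera('wrist'); print(np.array(d['hand_eye']).round(3), d['fov_y'])
for z in (.30,.36):
  for s in (1,-1):
    print(z,s,bot.ik([.47,-.03,z],ori(s*np.pi/2)))
    print(z,s,bot.ik([.47,-.12,.09],ori(s*np.pi/2)))
E
```

```text
[[ 0.001 -0.947 -0.32   0.083]
 [ 1.     0.001 -0.001  0.001]
 [ 0.001 -0.32   0.947 -0.143]
 [ 0.     0.     0.     1.   ]] 62.4042629839371
0.3 1 [-3.15899223e-01  1.95338677e-01  1.36545344e+00 -4.44089210e-16
  1.58080054e+00 -3.15899223e-01]
0.3 1 [-4.94641676e-01  4.31496801e-01  1.68645407e+00 -4.44089210e-16
  1.02364178e+00 -4.94641676e-01]
0.3 -1 [-3.15899223e-01  1.95338677e-01  1.36545344e+00 -4.44089210e-16
  1.58080054e+00  2.82569343e+00]
0.3 -1 [-4.94641676e-01  4.31496801e-01  1.68645407e+00 -4.44089210e-16
  1.02364178e+00  2.64695098e+00]
0.36 1 [-3.15899223e-01  1.73709858e-01  1.22557426e+00 -4.44089210e-16
  1.74230853e+00 -3.15899223e-01]
0.36 1 [-4.94641676e-01  4.31496801e-01  1.68645407e+00 -4.44089210e-16
  1.02364178e+00 -4.94641676e-01]
0.36 -1 [-3.15899223e-01  1.73709858e-01  1.22557426e+00 -4.44089210e-16
  1.74230853e+00  2.82569343e+00]
0.36 -1 [-4.94641676e-01  4.31496801e-01  1.68645407e+00 -4.44089210e-16
  1.02364178e+00  2.64695098e+00]
```

```bash
python3 - <<'E'
from h import *
bot.set_gripper(0.0)
bot.move_to([.48,.02,.33],ori(np.pi/2))
st=bot.get_state()
d=bot.read_camera('wrist'); save(d,'w1.png'); print(st['clock'],st['tool_pos'],st['gripper_width'])
for t in ['lid_spot','bolt_tab','catch_plate','file_box','cork','cake','wax']:
    for x in bot.tip_of(d,t)[:2]: print(t,round(x['conf'],2),cam2world(d,x['position'],st).round(4))
import pickle; pickle.dump((st,d),open('w1.pkl','wb'))
E
```

```text
3.725 [0.480091   0.01934813 0.32976551] 0.004464871998758349
lid_spot 0.69 [0.4959 0.0793 0.1307]
bolt_tab 0.72 [ 0.4713 -0.103   0.1264]
catch_plate 0.62 [ 0.5351 -0.0912  0.0988]
file_box 0.74 [ 0.5207 -0.0236 -0.0013]
file_box 0.35 [ 0.5619 -0.2293  0.0038]
cork 0.81 [ 0.5613 -0.2332  0.0048]
wax 0.88 [ 0.6872 -0.1116 -0.0008]
```

View pics/w1.png

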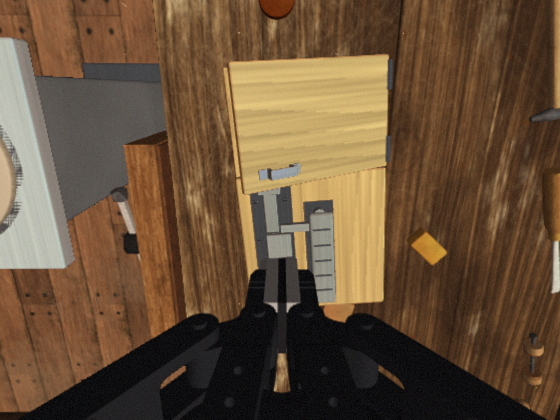

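```bash
python3 - <<'E'
from h import *
im=cv2.imread('pics/w1.png')[160:310,230:400]
cv2.imwrite('pics/w1z.png',cv2.resize(im,None,fx=4,fy=4,interpolation=cv2.INTER_CUBIC))
E
```

```text
(no output)
```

View pics/w1z.png

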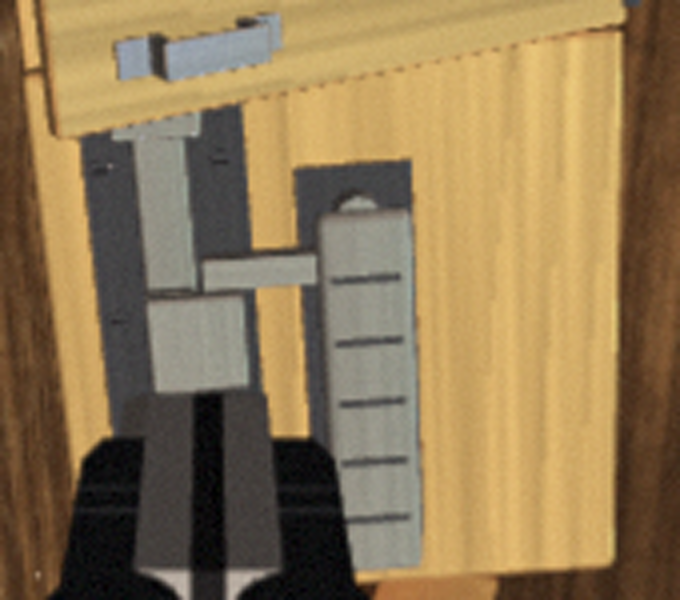

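```bash
python3 - <<'E'
from h import *
import pickle
from scipy.optimize import least_squares
st,d=pickle.load(open('w1.pkl','rb'))
obs=[((612,566),(85,-155,70)),((622,30),(85,31,70)),((320,214),(-11,-10,100)),((410,212),(17,-10,100)),((421,565),(17,-130,100)),((28,70),(-95,31,70))]
f=d['image'].shape[0]/2/np.tan(np.radians(d['fov_y']/2))
T=np.array(d['hand_eye']);Rt=R.from_quat(st['tool_rot'])
def proj(pw):
    q=Rt.inv().apply(pw-np.array(st['tool_pos'])); c=(q-T[:3,3])@T[:3,:3]
    s=c[:,:2]/c[:,2:]; r2=(s**2).sum(1,keepdims=True); s=s*(1+d['k1']*r2)
    return s*f+[d['cx'],d['cy']]
px=np.array([[230-.375+u/4,160-.375+v/4] for (u,v),_ in obs]); B=np.array([b for _,b in obs])/1e3
def res(p):
    return (proj(R.from_euler('z',p[2]).apply(B)+[p[0],p[1],0])-px).ravel()
s=least_squares(res,[.52,-.025,0.05]); print(s.x, s.fun.reshape(-1,2).round(1), f)
def W(p,b): return R.from_euler('z',p[2]).apply(np.array(b)/1e3)+[p[0],p[1],0]
for n,b in dict(tab=(-55,-76,126),plate=(3,-70,100),spot=(-35,103,70)).items(): print(n,W(s.x,b).round(4))
# network fit
E
```

```text
[ 0.52186488 -0.02271687  0.06776867] [[ 0.2  0.9]
 [ 1.4 -0.3]
 [-1.1  0.1]
 [ 1.  -0.9]
 [ 0.3  1.1]
 [-1.8 -0.2]] 346.7221040329656
tab [ 0.4721 -0.1023  0.126 ]
plate [ 0.5296 -0.0924  0.1   ]
spot [0.48   0.0777 0.07  ]
```

```bash
cat >> h.py <<'E'
P=(.5215,-.0228,.068)
O=ori(np.pi/2+P[2])
def W(b): return R.from_euler('z',P[2]).apply(np.array(b)/1e3)+[P[0],P[1],0]
def show(m=''):
    st=bot.get_state(); b=R.from_euler('z',-P[2]).apply(np.array(st['tool_pos'])-[P[0],P[1],0])
    print(m,'t',round(st['clock'],2),'box mm',(b*1e3).round(1),'F',np.array(st['force']).round(1),'w',round(st['gripper_width'],3)); return st
E
python3 - <<'E'
from h import *
bot.move_to(W((-35,103,175)),O); show()
print(bot.servo_line(W((-35,103,85)),O,v=.08,max_force=12)); show()
print(bot.servo_line(W((-35,103,64)),O,v=.03,max_force=12)); show()
bot.dwell(.2);show()
bot.servo_line(W((-35,103,130)),O,v=.2); show()
d=bot.read_camera('scene'); save(d,'scene1.png')
d=bot.read_camera('side'); save(d,'side1.png')
E
```

```text
t 4.83 box mm [-34.1 102.6 176.2] F [0.1 0.2 1.4] w -0.001
False
 t 6.1 box mm [-34.7 103.   85.4] F [-0.2  0.2 -0.1] w 0.001
True
 t 6.63 box mm [-35.1 103.   70. ] F [-2.   0.7  8. ] w -0.001
 t 6.83 box mm [-35.1 103.   70. ] F [-1.6  0.3  8.6] w -0.002
 t 7.28 box mm [-35.1 103.  129.7] F [-0.1  0.   0.1] w -0.004
```

```bash
python3 - <<'E'
import cv2
a=cv2.imread('pics/scene1.png')[160:300,220:420];b=cv2.imread('pics/side1.png')[160:340,160:340]
a=cv2.resize(a,(560,392));b=cv2.resize(b,(392,392))
import numpy as np
cv2.imwrite('pics/c1.png',cv2.resize(np.hstack([a,b]),(800,330)))
E
```

```text
(no output)
```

View pics/c1.png

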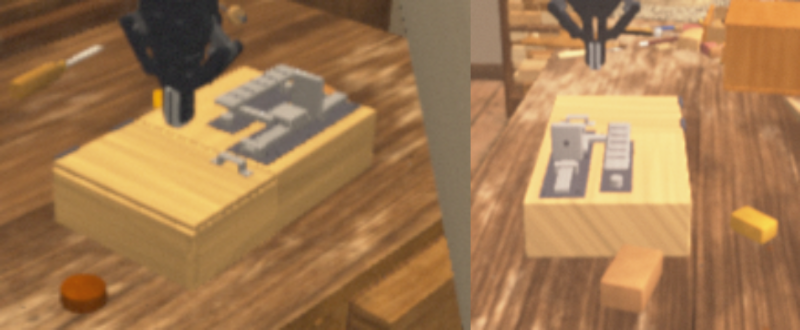

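```bash
python3 - <<'E'
from h import *
bot.servo_line(W((-35,80,165)),O,v=.2)
bot.move_to(W((-26,-101,165)),O)
bot.set_gripper(.55)
bot.servo_line(W((-26,-101,140)),O,v=.1); show()
d=bot.read_camera('wrist'); save(d,'w2.png')
d=bot.read_camera('side'); save(d,'side2.png')
E
```

```text
t 9.4 box mm [ -26.  -101.   140.1] F [ 0.2 -0.1  0.7] w 0.55
```

View pics/w2.png

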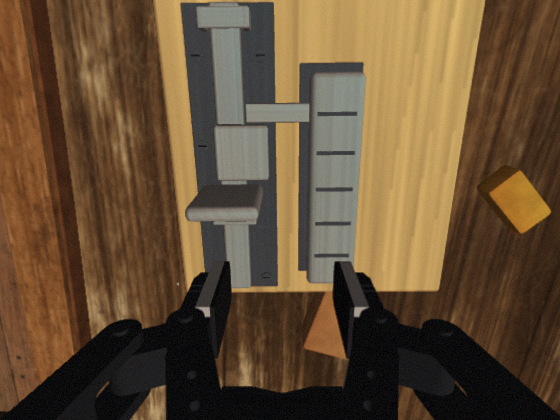

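View pics/side2.png

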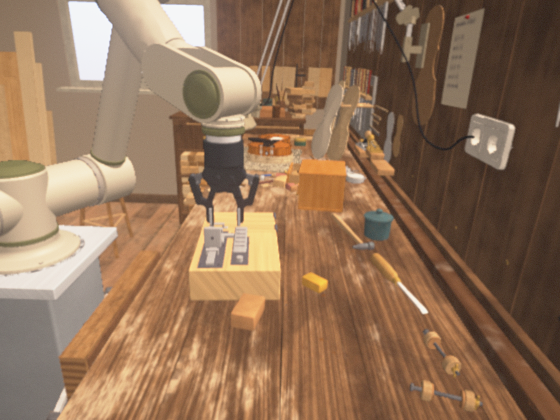

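```bash
python3 - <<'E'
from h import *
from scipy.optimize import least_squares
st=bot.get_state(); d=bot.read_camera('wrist')
f=210/np.tan(np.radians(d['fov_y']/2)); T=np.array(d['hand_eye'])
Rt=R.from_quat(st['tool_rot'])
def projw(pw):
    c=(Rt.inv().apply(pw-np.array(st['tool_pos']))-T[:3,3])@T[:3,:3]
    s=c[:,:2]/c[:,2:]; s=s*(1+d['k1']*(s**2).sum(1,keepdims=True)); return s*f+[d['cx'],d['cy']]
B=np.array([(-11,-10,100),(17,-10,100),(17,-130,100),(-11,-130,100),(85,-155,70),(-73,-76,126),(-37,-76,126)])/1e3
px=np.array([(315,72),(364,72),(354,283),(307,283),(440,291),(186,213),(258,215)])
def pr(p): return projw(R.from_euler('z',p[2]).apply(B)+[p[0],p[1],0])
print((pr(P)-px).round(1).tolist())
s=least_squares(lambda p:(pr(p)-px).ravel(),P,loss='soft_l1'); print(s.x,(pr(s.x)-px).round(1).tolist())
print('tips', [projw(Rt.apply([[0,y,-4]] if 0 else np.array([[0.011,y,-.005],[-.011,y,-.005]]))+np.array(st['tool_pos'])).round(0).tolist() for y in (-.0234,-.038,.0234,.038)])
d2=bot.read_camera('side')
K=np.array([[210/np.tan(np.radians(d2['fov_y']/2)),0,d2['cx']],[0,210/np.tan(np.radians(d2['fov_y']/2)),d2['cy']],[0,0,1]])
pts=np.array([st['tool_pos'],W((-55,-76,126)),W((85,-155,70))])
print(cv2.projectPoints(pts,np.array(d2['rvec']),np.array(d2['tvec']),K,np.array([d2['k1'],0,0,0.]))[0].reshape(-1,2).round(0))
E
```

```text
[[-5.0, -3.0], [2.9, -3.1], [-3.0, -0.6], [-2.4, -0.6], [-3.0, 0.2], [-3.9, -0.1], [-1.3, -2.1]]
[ 0.52258797 -0.02353148  0.07281858] [[-2.9, -1.2], [5.0, -1.6], [-0.3, 0.5], [0.3, 0.6], [-0.5, 0.7], [-0.7, 2.2], [1.7, -0.2]]
tips [[[227.0, 258.0], [229.0, 301.0]], [[194.0, 258.0], [198.0, 301.0]], [[333.0, 258.0], [331.0, 301.0]], [[366.0, 258.0], [362.0, 301.0]]]
[[225. 225.]
 [212. 227.]
 [280. 270.]]
```

```bash
sed -i 's/^P=.*/P=(.5224,-.0234,.072)/' h.py; python3 - <<'E'
from h import *
bot.servo_line(W((-26,-101,110)),O,v=.08); show('hover')
r=bot.servo_line(W((-26,-101,88)),O,v=.02,max_force=2.2); st=show('contact %s'%r)
z=st['tool_pos'][2]*1e3
if r and 88<z<104:
    r=bot.servo_line(W((-26,-101,z-14)),O,v=.02,max_force=12); show('press %s'%r)
d=bot.read_camera('wrist'); save(d,'w3.png')
E
```

```text
hover t 10.12 box mm [ -25.9 -101.1  110.1] F [-0.1 -0.8  0.5] w 0.549
contact True t 10.85 box mm [ -26.  -101.    95.6] F [ 0.6 -0.8  3.3] w 0.552
press True t 11.38 box mm [ -25.8 -101.2   87. ] F [-4.   0.8 11.8] w 0.551
```

View pics/w3.png

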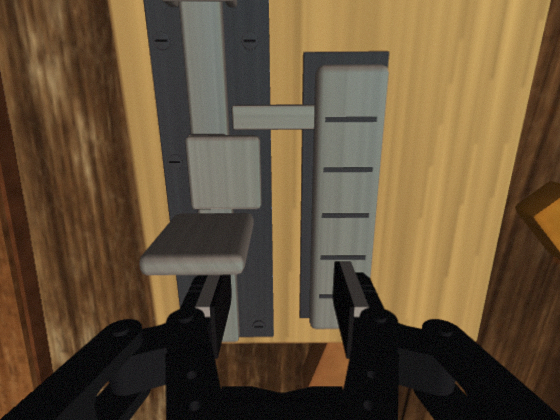

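```bash
python3 - <<'E'
from h import *
bot.dwell(.15); show('settle')
for z in (86.5,86,85.5,85):
    r=bot.servo_line(W((-26,-101,z)),O,v=.02,max_force=15); st=show('%s'%r)
    if st['force'][2]>16: break
E
```

```text
settle t 11.57 box mm [ -25.8 -101.2   87.1] F [-3.9  1.2 10.5] w 0.548
False t 11.82 box mm [ -25.9 -101.1   87.1] F [-2.9 -0.4 11.2] w 0.549
False t 12.07 box mm [ -25.8 -101.1   86.9] F [-4.   1.  13.7] w 0.552
False t 12.32 box mm [ -25.7 -101.2   86.8] F [-4.7  1.2 16.7] w 0.553
```

```bash
python3 - <<'E'
from h import *
for y,mf in ((-92,12),(-80,12),(-60,12),(-52,12),(-40,14)):
    r=bot.servo_line(W((-26,y,86.2)),O,v=.04,max_force=mf); st=show('%s %s'%(y,r))
    if r: break
d=bot.read_camera('wrist'); save(d,'w4.png')
E
```

```text
-92 False t 12.7 box mm [-25.  -92.8  87.2] F [-0.2 -2.5 11.1] w 0.551
-80 False t 13.15 box mm [-24.8 -81.2  87.2] F [ 0.3 -3.6 11.6] w 0.553
-60 False t 13.8 box mm [-24.7 -61.4  87.3] F [-0.3 -5.5 11.1] w 0.552
-52 False t 14.15 box mm [-24.7 -53.3  87.3] F [-0.7 -4.3 10.9] w 0.548
-40 True t 14.44 box mm [-24.4 -46.3  87.6] F [-2.3 -3.9  5.2] w 0.551
```

View pics/w4.png

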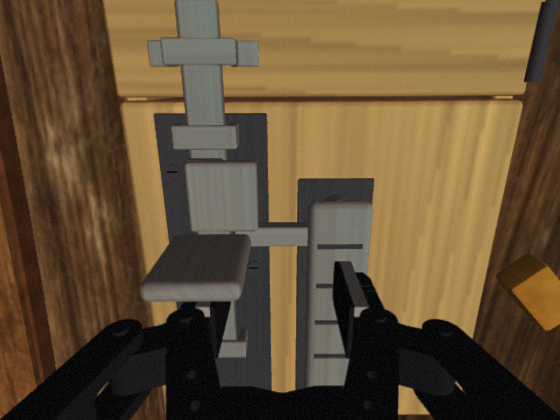

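```bash
python3 - <<'E'
from h import *
bot.dwell(.1); show('settle')
for y in (-45.5,-45,-44.5):
    r=bot.servo_line(W((-26,y,86.2)),O,v=.02,max_force=15); st=show('%s %s'%(y,r))
    bot.dwell(.1); st=show('settle')
    if -st['force'][1]>14: break
E
```

```text
settle t 14.59 box mm [-24.5 -46.3  87.6] F [-1.9 -4.3  4.6] w 0.551
-45.5 False t 14.85 box mm [-24.5 -46.3  87.2] F [ 1.9 -3.1 10. ] w 0.552
settle t 14.95 box mm [-24.5 -46.3  87.2] F [ 1.9 -3.  10.9] w 0.552
-45 False t 15.2 box mm [-24.5 -46.2  87.3] F [ 2.1 -5.  11.4] w 0.546
settle t 15.3 box mm [-24.5 -46.2  87.3] F [ 0.9 -6.1 10.1] w 0.552
-44.5 False t 15.55 box mm [-24.5 -46.2  87.3] F [ 1.1 -8.4  9.3] w 0.548
settle t 15.65 box mm [-24.5 -46.2  87.3] F [ 1.5 -8.  10.2] w 0.55
```

```bash
python3 - <<'E'
from h import *
bot.servo_line(W((-26,-45,101)),O,v=.04); show('up')
bot.servo_line(W((-26,-52,103)),O,v=.05); show('back')
bot.servo_line(W((-26,-70,165)),O,v=.15); show('clear')
bot.servo_line(W((-26,-45,230)),O,v=.2); st=show('view')
d=bot.read_camera('wrist'); save(d,'w5.png')
for t in ['bolt_tab','catch_plate','lid_spot','cork','wax','cake']:
    for x in bot.tip_of(d,t)[:1]:
        w=cam2world(d,x['position'],st); print(t,round(x['conf'],2),w.round(4),(R.from_euler('z',-P[2]).apply(w-[P[0],P[1],0])*1e3).round(1))
for c in ('scene','side'):
    d=bot.read_camera(c); save(d,c+'5.png')
    for t in ['bolt_tab','catch_plate','lid_spot','cork','wax','cake']:
        for x in bot.tip_of(d,t)[:1]:
            w=cam2world(d,x['position']); print(c,t,round(x['conf'],2),w.round(4),(R.from_euler('z',-P[2]).apply(w-[P[0],P[1],0])*1e3).round(1))
E
```

```text
up t 16.17 box mm [-25.4 -46.2 101.2] F [ 0.9 -7.4  3.7] w 0.553
back t 16.46 box mm [-26.3 -51.9 102.7] F [ 0.1 -0.1 -0.2] w 0.546
clear t 17.04 box mm [-26.4 -69.5 164.2] F [ 0.6  0.3 -0.9] w 0.549
view t 17.54 box mm [-26.4 -44.7 228.6] F [-0.1  0.4  0.4] w 0.558
bolt_tab 0.58 [ 0.469 -0.059  0.127] [-55.8 -31.7 127. ]
catch_plate 0.89 [ 0.5364 -0.0919  0.0988] [  9.1 -69.3  98.8]
lid_spot 0.55 [ 0.5618 -0.2327  0.0053] [  24.2 -211.6    5.3]
cork 0.85 [ 0.5638 -0.2289  0.0014] [  26.5 -208.     1.4]
wax 0.83 [ 0.6886 -0.112   0.0014] [ 159.4 -100.3    1.4]
scene bolt_tab 0.58 [ 0.4609 -0.0582  0.1238] [-63.8 -30.3 123.8]
scene catch_plate 0.86 [ 0.5275 -0.0933  0.1022] [ 1.000e-01 -7.010e+01  1.022e+02]
scene lid_spot 0.73 [0.4767 0.0781 0.069 ] [-38.2 104.5  69. ]
scene cork 0.4 [ 0.5561 -0.2331 -0.0009] [  18.5 -211.6   -0.9]
scene wax 0.65 [ 0.6865 -0.117  -0.0023] [ 157.  -105.2   -2.3]
scene cake 0.79 [0.4733 0.2005 0.0023] [-32.9 226.8   2.3]
side bolt_tab 0.69 [ 0.4724 -0.0605  0.1279] [-52.5 -33.4 127.9]
side catch_plate 0.91 [ 0.5327 -0.0908  0.1004] [  5.4 -68.  100.4]
side lid_spot 0.87 [0.4764 0.0724 0.0699] [-39.   98.8  69.9]
side cork 0.77 [ 5.636e-01 -2.349e-01  3.000e-04] [  25.9 -213.9    0.3]
side wax 0.86 [ 0.6898 -0.1162  0.0034] [ 160.3 -104.6    3.4]
```

View pics/w5.png

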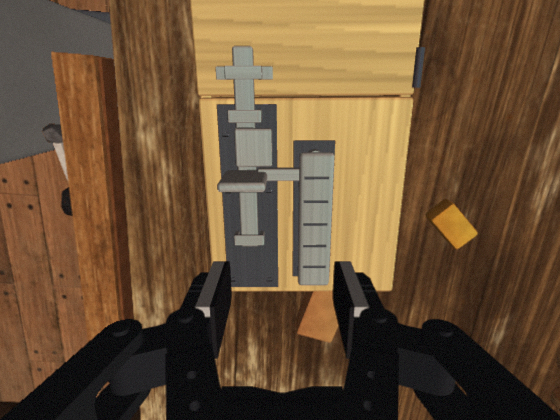

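View pics/side5.png

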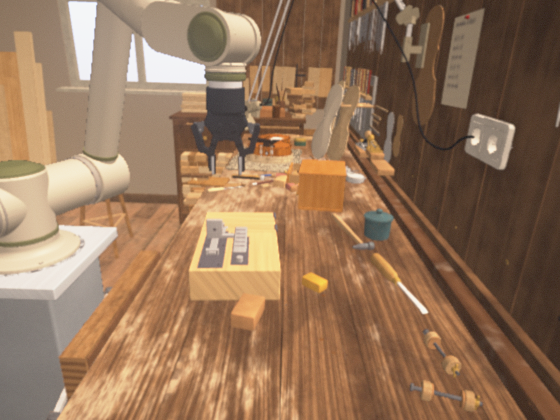

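```bash
python3 - <<'E'
from h import *
im=cv2.imread('pics/w5.png')[85:300,190:420]
cv2.imwrite('pics/w5z.png',cv2.resize(im,None,fx=2.7,fy=2.7,interpolation=cv2.INTER_CUBIC))
st=bot.get_state(); d=bot.read_camera('wrist'); f=210/np.tan(np.radians(d['fov_y']/2)); T=np.array(d['hand_eye']); Rt=R.from_quat(st['tool_rot'])
for z in (90,100):
    B=np.array([W(b) for b in [(-11,-10,z),(17,-10,z),(17,-130,z),(-11,-130,z),(85,-155,70),(85,31,70),(-95,31,70)]])
    c=(Rt.inv().apply(B-np.array(st['tool_pos']))-T[:3,3])@T[:3,:3]; s=c[:,:2]/c[:,2:]; s=s*(1+d['k1']*(s**2).sum(1,keepdims=True))
    print(z,((s*f+[d['cx'],d['cy']]-[190,85])*2.7).round(0).tolist())
E
```

```text
90 [[295.0, 174.0], [387.0, 174.0], [370.0, 524.0], [289.0, 524.0], [544.0, 555.0], [606.0, 30.0], [21.0, 30.0]]
100 [[296.0, 180.0], [392.0, 180.0], [374.0, 539.0], [290.0, 539.0], [544.0, 555.0], [606.0, 30.0], [21.0, 30.0]]
```

View pics/w5z.png

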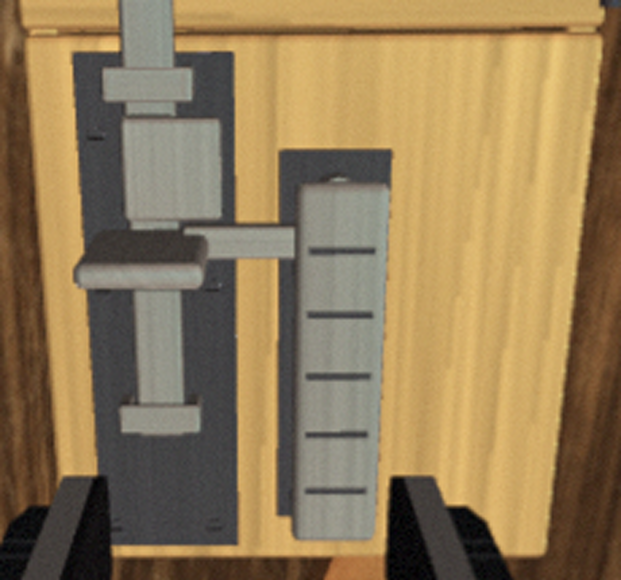

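```bash
python3 -c "
from h import *
show(); bot.hand_in()"
```

```text
t 18.64 box mm [-26. -45. 230.] F [-0.2  0.5  0. ] w 0.553
the job is handed in; nothing more can be done
```

The file box is shut and bolted, and I handed the job in at 18.6 s with the gripper clear of everything.

**What I did:**
- I pushed the lid down with the shut fingertips until it stopped at 70.0 mm.
- With the gripper half open, one fingertip pressed the catch plate to its stop. The other fingertip then slid the bolt by its tab until it stopped; it did not move further under about 8 N.
- I let the catch rise while still holding the bolt home, then backed off.

**What the last checks showed:**

| Part | Measured | Expected |
|---|---|---|
| Bolt tab, y in the box frame | -30 to -33 mm | -31 mm when fully home |
| Lid spot height | 69 to 70 mm | 70 mm when shut |
| Catch plate height (networks) | 99 to 102 mm | 100 mm when up |

- **Catch:** In the last wrist picture the plate's lower edge falls where a fully raised plate should be. It is clearly away from where a pressed one would be. Its upper edge is about 1 pixel off.
- **Bolt:** The pictures show its tip through the staple.
- **Cork, wax and cake:** All three are where they were, to within the networks' error of about 5 mm.

**What disagreed:**
- The catch's press stroke measured about 8.6 mm from the first detected contact, not the full 10 mm. Contact is only detected once the force has built up. The plate did reach a hard stop, and the bolt slid freely.
- One wrist-camera report put the lid spot on the cork. I set it aside as false, because the lid spot was out of that view.

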